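# Open the child-resistant solvent bottle at the repair bench

### The arm

A 6-joint arm with a two-finger parallel gripper is mounted at the origin on the work surface. World frame = base frame: x ahead of the robot, y to its left, z up, the work surface at z = 0. Lengths are in mm, angles in degrees, forces in N, time in s.
With the tool pointing down it reaches from about 300 to 850 mm from the base axis. Payload 4.2 kg.
Tool frame: the origin (TCP) lies midway between the tips of the shut fingers; the grasp point (between the pads) lies 19 mm behind it (env.hold_point_z is the z of the grasp point in the tool frame, in mm); z points along the fingers, y is the direction in which the jaws open and shut (so a half turn about z gives the same grasp; the last joint's range is limited). The gripper opens to 91 mm and grips with 3 to 60 N. Pads are 32 mm wide; open, the fingers measure 118 mm over their backs; the gripper's body (76 mm by 178 mm) begins 60 mm behind the grasp point.
Start: joints at [-72.536, 18.312, 89.639, -0, 72.044, -1.146], TCP at [183.498, -544.955, 177.276] pointing down, gripper open.
Joint ranges: [-177.97, 177.97], [-48.28, 115.42], [12.27, 149.76], [-77.06, 257.06], [2.81, 150.46], [-146.56, 146.56]. Speed limits (degrees/s): [147.25, 147.25, 180, 180, 180, 180].

### API

Orientations are given as [roll, pitch, yaw] about the fixed x, y, z axes, in that order (R = Rz(yaw) Ry(pitch) Rx(roll)).
In Python, from workcell import env, grab_frame, camera_params, spotter gives the robot as it stands. The module is installed in compiled form; this text tells all that it offers.
- The arm moves only by the shell command python3 -m jog 'ROWS' [FORCE]. ROWS is text: rows parted by semicolons, each of 7 numbers parted by spaces: the turn, a rotation vector about the world's x, y, z in units of 5 degrees (1.0 is 5 degrees), then the shift along the world's x, y, z in units of 25 mm (1.0 is 25 mm), then the opening, from 0 (shut) to 1 (fully open). A call has 1 to 5 rows; each row is the pose to reach, as a shift and turn from the pose commanded when the call began; what a row does not reach only later rows make up. A row lasts 1/8 s, in which the tool goes at most 62.5 mm and 10.7 degrees, less where a joint would pass 70% of its speed; a pose out of reach is approached as far as the arm can. A call with a gripper value outside its range is refused whole. The fingers move at their own pace and stop on an object; FORCE is the grip in N (left out, the last holds). Time passes only in rows, so rows that repeat a pose let the fingers close. It gives the time, the measured TCP pose, the force and the opening at its end, in the units of the state.
- env.state(): the state, without advancing time (a new reading comes with each control period).
- grab_frame(name): name is "side" or "top"; returns the picture (384x512x3 uint8, red, green, blue); there is no depth.
- camera_params(name): a dict with "K" (3x3 intrinsics, pixels), "dist" ([k1, k2, p1, p2, k3] as OpenCV has them; the pictures are not rectified), "rvec" (rotation vector, rad) and "tvec" (3), from world to camera coordinates, as OpenCV has them. Camera axes: x right, y down, z forward; pixel columns grow to the right and rows downward; lengths in mm; the calibration is good to about 2 mm. A picture is of the moment at which its call begins. camera_params takes no time and is no camera call.
- env.job_done(): hands the job in, once; it reports no verdict.
Trained networks look in the newest picture that a camera, given by its name, has taken for a name from the list of things; names that differ only in an ending like _2 or _b are one class to them, and where a whole thing is asked for, a point or a joint stands for the part that bears it (a point fixed in the world has none). Each returns a list of dicts, best first, with "conf" (0 to 1); they miss things now and then, are a little off and sometimes report something else, mostly with a low value. They report only what shows in the picture. A call takes as long as a camera call.
- spotter.look_for(query, camera): "box" ([left, top, width, height] in pixels, round what is visible of it).
- spotter.trace(query, camera): "region" (384x512 bool, what is visible of it) and "box" ([left, top, width, height] in pixels, round what is visible of it).
The state is a dict: "time_s": time; "qpos": joint angles; "qvel": joint speeds; "effort": joint torques, N m; "ee_pos": TCP position; "ee_rot": TCP orientation; "force": force on the tool from outside, world axes, zero at the start; "torque": the same for the moment, N m; "gripper_width": finger opening in mm.
Only numpy, scipy, OpenCV 4.12 (cv2) and the standard library are available. Lean on these libraries where they do the work, as an engineer would, in place of code of your own. Each camera call takes 0.05 s, during which the arm holds its last target. There are 200 camera calls.

### The job

Take the child-resistant cap off the solvent bottle in the bench holder: press it down and keep it pressed while turning it anticlockwise (turning alone only ratchets), never pushing or pulling it with more than about 22 N, as the seal and neck are delicate. Then lift the cap off and set it down, without dropping it, near the middle of the shallow rectangular parts tray, right way up, leaving the other things on the bench where they are.

Things in the scene. Friction and masses are not known exactly. Their poses are not given: they have to be found in the camera images.
- bottle: Round amber glass bottle, 62 mm across, clamped upright in a holder fixed to the bench (base plate 110 x 110 x 14 mm; four posts of 10 mm, 37.5 mm from the axis, up to 76 mm high). Origin: on the bottle's axis at bench level, z up. Its shoulder spans 78 to 95 mm above the bench, then a neck 22 mm across rises to 119 mm, with two ledges that hold the cap.
- cap: Steel inner part of the bottle's loose cap (about 130 g in all). Origin: centre of the cap's foot, on its axis, 110 mm above the bench when closed. Yaw relative to the bottle 0 to 0.12 rad when closed (a stop lies just clockwise of 0). Turned anticlockwise from above it is free to lift past 1.0 rad; a stop lies near 2.5 rad. Turning it takes 0.05 to 0.4 N m.
- cap_top (a point): Centre of the flat top of the cap's ribbed white outer shell, the part to grip: 41 mm across, top 24 mm and lower rim 3 mm above the cap's foot. Sprung up on the inner part, unpressed it only ratchets round on it, clicking every 40 deg. Pressed, it sinks up to 2.8 mm at 5 N per mm (14 N at the bottom) and its teeth drop in and turn the inner part along, at once or after up to 40 deg.
- tray: Shallow open rectangular parts tray of grey plastic, fixed to the bench, 130 mm along its x, 160 mm along its y, 16 mm high, walls and floor 4 mm thick. Origin: centre of its underside, at bench level.
- multimeter: Hand-held multimeter lying flat, 85 x 165 x 39 mm, loose. Origin: centre of its underside.
- circuit_board: Populated circuit board lying flat, 150 x 110 mm, 28 mm high at its transformer, loose. Origin: centre of its underside.
- solder_spool: Spool of solder standing on its flange, 60 mm across, 42 mm high, loose. Origin: centre of its underside.
- plain_bottle: Slim amber bottle, 48 mm across, 95 mm high, standing loose on the bench; not the one to open. Origin: centre of its underside.
- screwdriver: Screwdriver lying on the bench, about 170 mm long, loose.
- dish: Round white bowl, 84 mm across, 30 mm high, loose. Origin: centre of its underside.
- seal: Sprung rubber seal in the bottle's mouth, a disc 16 mm across. Origin: on the bottle's axis, 115 mm above the bench; its top, 10 mm higher, bears on the cap from within. It pushes the cap up with 2 N when closed and yields 1 mm for every 8.5 N more (push of 10 N: 0.9 mm, 18 N: 1.9 mm, 22 N: 2.4 mm); it is rigid at 3.5 mm. It is damaged by much more than 22 N.
- neck_lock (a point): Underside of the neck's two ledges, on the bottle's axis, 114 mm above the bench. The cap's two lugs sit under them. Steps on the ledges block the lugs after about 0.2 rad of turning, unless the whole cap is pushed well down against the seal, and last until it is free. Some 10 N is too little and only ratchets; 16 to 20 N, kept up all the way, opens it. As teeth drop in, the push slackens.

How it is judged:
By the outcome, as a careful person would: the job done as asked, in the order asked, and still so for the second after the job is handed in, with the robot touching nothing.
It also fails if it takes over 67 s, if anything falls off the work surface, if the arm or the gripper's body presses on something with over 40 N, if the wrist force passes 120 N, or if a joint passes its speed limit or range.

## Working session

There is one attempt and no reset: what is moved stays moved. The work goes in short steps, Python scripts to look and compute and a shell command to move; the robot and the scene stay as the last step left them, time stands still between calls to the robot, and variables do not carry over. Pictures are saved under pics/ and viewed, about 8 in all and at most 12, crops included, and the job is handed in when it is done.

```bash
mkdir -p pics; cat > h.py <<'E'
import numpy as np, cv2
from workcell import env, grab_frame, camera_params, spotter
def cam(n):
    p=camera_params(n); return np.array(p["K"],float),np.array(p["dist"],float),cv2.Rodrigues(np.array(p["rvec"],float))[0],np.array(p["tvec"],float).ravel()
def ray(n,uv):
    K,d,R,t=cam(n); q=cv2.undistortPoints(np.array([[uv]],float),K,d)[0,0]
    return -R.T@t, R.T@np.array([q[0],q[1],1.])
def onz(n,uv,z):
    o,v=ray(n,uv); return o+v*(z-o[2])/v[2]
def proj(n,P):
    K,d,R,t=cam(n); return cv2.projectPoints(np.array(P,float).reshape(-1,3),cv2.Rodrigues(R)[0],t,K,d)[0][:,0]
E
python3 - <<'E'
from h import *
a=grab_frame("side");b=grab_frame("top")
cv2.imwrite("pics/a.png",np.vstack([a,b])[:,:,::-1][:, :] if 0 else cv2.resize(np.hstack([a,b])[:,:,::-1],(800,300)))
cv2.imwrite("pics/top1.png",cv2.resize(b[:,:,::-1],(800,600)));cv2.imwrite("pics/side1.png",cv2.resize(a[:,:,::-1],(800,600)))
for n in("side","top"):
    o=-cam(n)[2].T@cam(n)[3]; print(n,o.round())
    for q in("cap_top","cap","bottle","tray","plain_bottle","solder_spool","dish","multimeter","circuit_board","screwdriver"):
        r=spotter.trace(q,n)[:2]
        for x in r:
            m=x["region"]; ys,xs=np.nonzero(m); print(n,q,round(x["conf"],2),np.round(x["box"]),xs.mean().round(1),ys.mean().round(1),m.sum())
s=env.state();print(s)
E
```

```text
side [ 417.  947. 1037.]
side cap_top 0.52 [268. 229.  18.  12.] 275.8 234.0 238
side cap 0.66 [268. 224.  17.  16.] 275.2 234.0 209
side bottle 0.75 [257. 236.  39.  41.] 274.6 258.5 1471
side bottle 0.58 [285. 131.  55.  41.] 312.2 150.4 1323
side tray 0.81 [285. 128.  56.  43.] 312.5 150.3 1413
side plain_bottle 0.7 [250. 162.  20.  28.] 261.5 177.4 310
side solder_spool 0.65 [225. 162.  20.  25.] 233.1 174.8 332
side dish 0.94 [231. 313.  35.  34.] 247.9 329.7 802
side multimeter 0.9 [220. 116.  20.  35.] 229.8 132.1 938
side circuit_board 0.85 [169. 201.  57.  38.] 200.7 219.5 1459
side screwdriver 0.75 [320. 189.  31.  12.] 338.3 192.8 231
top [ 362.  122. 1185.]
top cap_top 0.67 [338. 205.  68.  68.] 368.3 236.3 2835
top cap_top 0.62 [185. 209.  18.  19.] 192.7 217.3 232
top cap 0.56 [187. 211.  17.  16.] 192.5 217.2 253
top bottle 0.97 [175. 198.  46.  47.] 200.2 223.6 1383
top tray 0.71 [337. 206.  72.  67.] 368.4 236.7 2914
top plain_bottle 0.21 [287. 141.  23.  28.] 297.5 153.4 428
top solder_spool 0.91 [288. 143.  23.  25.] 297.4 153.8 412
top solder_spool 0.74 [171. 200.
[... 265 characters left out ...]
river 0.23 [172. 199.  50.  47.] 199.8 224.1 1352
{'time_s': 1.1, 'qpos': array([-7.25375159e+01,  1.83124948e+01,  8.96383491e+01, -7.39849953e-04,
        7.20458494e+01, -1.14560668e+00]), 'qvel': array([-0.04459197,  0.03011076, -0.10004888, -0.10714399, -0.02173254,
       -0.01138569]), 'effort': array([-2.31551974e-03, -4.12366390e+01, -2.32227463e+01,  7.26205087e-02,
        3.79151129e-02, -5.99938531e-06]), 'ee_pos': array([ 183.48208125, -544.95449632,  177.27437592]), 'ee_rot': array([1.79996708e+02, 7.69806968e-04, 1.86083188e+01]), 'force': array([0.98805096, 0.06891723, 0.38840581]), 'torque': array([ 0.01188504, -0.0189727 ,  0.04340116]), 'gripper_width': 91.71760867930736}
```

View pics/top1.png

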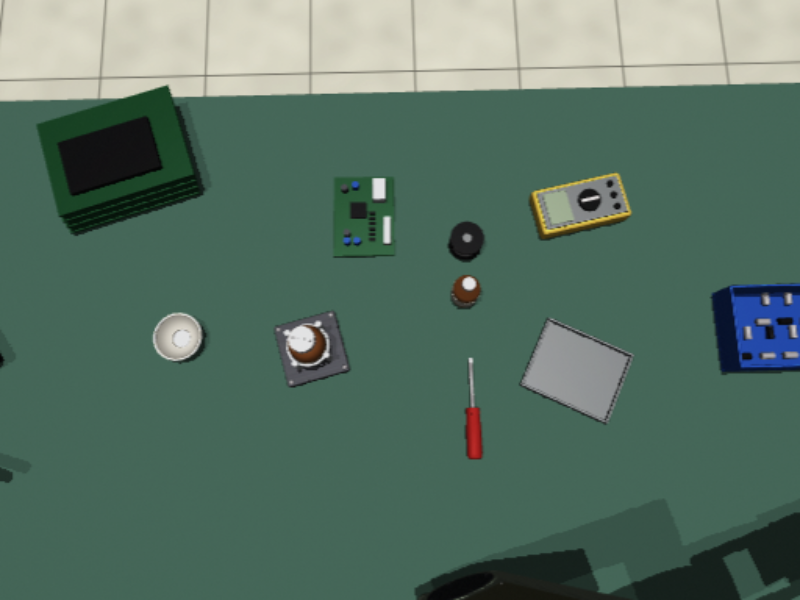

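View pics/side1.png

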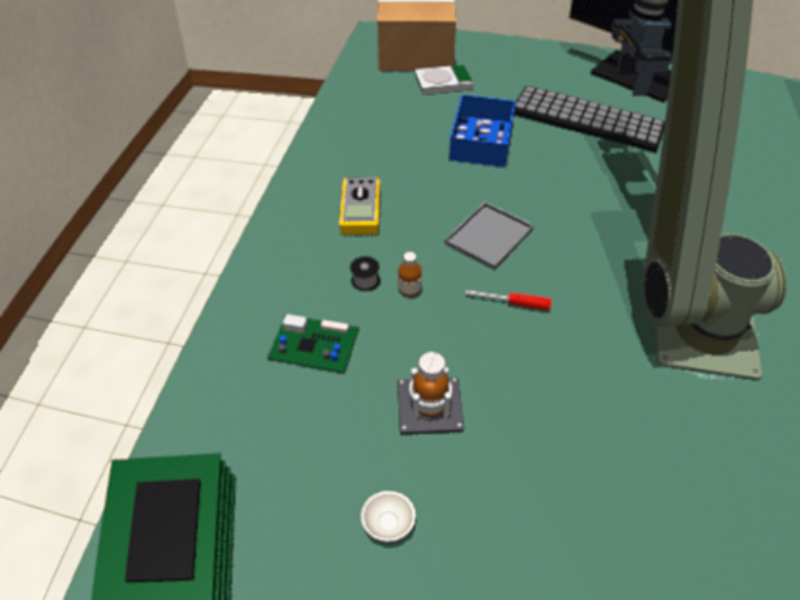

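```bash
python3 - <<'E'
from h import *
from scipy.optimize import least_squares
def model(P):
    x,y=P; th=np.linspace(0,2*np.pi,40,endpoint=False); c,s=np.cos(th),np.sin(th)
    ring=lambda r,z: np.c_[x+r*c,y+r*s,np.full(40,z)]
    return np.vstack([ring(20.5,134),ring(20.5,113)])
print("cap top cam z134",onz("top",(192.6,217.25),134), "side",onz("side",(275.5,234),124))
print("tray top",onz("top",(368.4,236.5),10),"side",onz("side",(312.4,150.3),10))
# cap by two-view box fit
def box(n,P):
    q=proj(n,model(P)); a,b=q.min(0),q.max(0); return (a+b)/2
for nm,n,c in(("top","top",(193.7,218.3)),("top-trace","top",(192.6,217.2)),("side","side",(276.0,234))):
    r=least_squares(lambda P:box(n,P)-np.array(c),[450,0]); print(nm,r.x.round(1),"predicted box",np.r_[proj(n,model(r.x)).min(0),proj(n,model(r.x)).max(0)].round(1))
for n in("top","side"):
    x=spotter.trace("tray",n)[0]; c=cv2.findContours(x["region"].astype(np.uint8),0,2)[0]; c=max(c,key=cv2.contourArea)
    q=cv2.boxPoints(cv2.minAreaRect(c)) if n=="top" else cv2.approxPolyDP(c,6,True)[:,0]
    print(n,q.tolist(),[onz(n,p,16).round().tolist() for p in q])
for q,n,uv,z in(("plain","side",(261.5,177.4),48),("spool","top",(297.4,153.8),30),("dish","top",(113.1,214.9),20),("meter","side",(229.8,132.1),20),("board","top",(232,138),8),("screwd","top",(302.3,273.4),12)): print(q,onz(n,uv,z).round())
E
```

```text
cap top cam z134 [508.42088361 274.1656623  134.        ] side [509.63776594 276.59411708 124.        ]
tray top [ 460.81220112 -184.9963181    10.        ] side [ 459.90639421 -178.52009274   10.        ]
top [507.1 272.7] predicted box [184.8 209.5 202.6 227.1]
top-trace [509.9 275.5] predicted box [183.7 208.4 201.5 226. ]
side [508.6 275.9] predicted box [267.8 225.1 284.2 242.9]
top [[330.2628173828125, 247.14247131347656], [348.95751953125, 202.56283569335938], [405.99200439453125, 226.4805450439453], [387.29730224609375, 271.0601806640625]] [[435.0, -79.0, 16.0], [554.0, -137.0, 16.0], [485.0, -288.0, 16.0], [368.0, -226.0, 16.0]]
side [[310, 129], [284, 156], [317, 171], [340, 144]] [[481.0, -281.0, 16.0], [549.0, -125.0, 16.0], [433.0, -77.0, 16.0], [370.0, -224.0, 16.0]]
plain [597.  17.  48.]
spool [693.  -1.  30.]
dish [536. 506.  20.]
meter [ 754. -203.   20.]
board [751. 181.   8.]
screwd [367.  -1.  12.]
```

The top view shows the capped bottle at about (300,338) and the tray at about (577,371), in 800x600 pixels. The side view agrees with this. Estimates are cap ≈ (509, 275) and tray ≈ (460, -182). The present yaw leaves about 240° for turning anticlockwise, so I'm moving now.

```bash
python3 -m jog '0 0 0 0.9 2.3 0.4 1; 0 0 0 1.8 4.6 0.8 1; 0 0 0 2.7 6.9 1 1; 0 0 0 3.6 9.2 1 1; 0 0 0 4.5 11.5 1 1' 50
python3 -m jog '0 0 0 0.9 2.3 0 1; 0 0 0 1.8 4.6 0 1; 0 0 0 2.7 6.9 0 1; 0 0 0 3.6 9.2 0 1; 0 0 0 4.5 11.5 0 1'
```

```text
time_s: 1.82
ee_pos: [296.5, -255.8, 202.6]
ee_rot: [179.9, -0.1, 18.6]
force: [1.4, 0.6, 0.6]
gripper_width: 91.3
time_s: 2.45
ee_pos: [409.0, 32.1, 202.7]
ee_rot: [180.0, -0.1, 18.6]
force: [1.1, -0.1, -0.5]
gripper_width: 91.6
```

```bash
python3 -m jog '0 0 0 0.9 2.3 0 1; 0 0 0 1.8 4.6 0 1; 0 0 0 2.7 6.9 0 1; 0 0 0 3.6 9 -0.4 1; 0 0 0 4.02 9.81 -0.8 1'
python3 -m jog '0 0 0 0 0 -0.5 1; 0 0 0 0 0 -0.5 1'
python3 - <<'E'
from h import *
s=env.state(); print(s["ee_pos"].round(1),s["ee_rot"].round(1))
out=[]
for n in("side","top"):
    f=grab_frame(n); 
    c=proj(n,[508,275,130])[0]; x,y=(c-[40,40]).astype(int)
    out.append(cv2.resize(f[y:y+80,x:x+80,::-1],(400,400),interpolation=cv2.INTER_CUBIC)); print(n,x,y)
    for r in spotter.look_for("cap_top",n)[:2]: print(r)
    print("TCP px",proj(n,s["ee_pos"]))
cv2.imwrite("pics/c1.png",np.hstack(out))
E
```

```text
time_s: 3.08
ee_pos: [509.7, 278.1, 181.5]
ee_rot: [-180.0, -0.0, 18.8]
force: [-0.0, -0.7, -0.3]
gripper_width: 91.0
time_s: 3.32
ee_pos: [507.6, 273.4, 168.5]
ee_rot: [179.9, 0.2, 18.6]
force: [-0.3, -0.4, 0.6]
gripper_width: 91.2
[507.6 273.4 168.5] [179.9   0.2  18.6]
side 236 192
{'box': [265.5, 227.6, 19.8, 14.0], 'conf': 0.76}
TCP px [[277.08326056 222.39963533]]
top 152 177
{'box': [187.2, 209.3, 13.6, 15.3], 'conf': 0.6}
{'box': [287.6, 175.5, 20.5, 23.8], 'conf': 0.16}
TCP px [[190.81688606 215.63428687]]
```

View pics/c1.png

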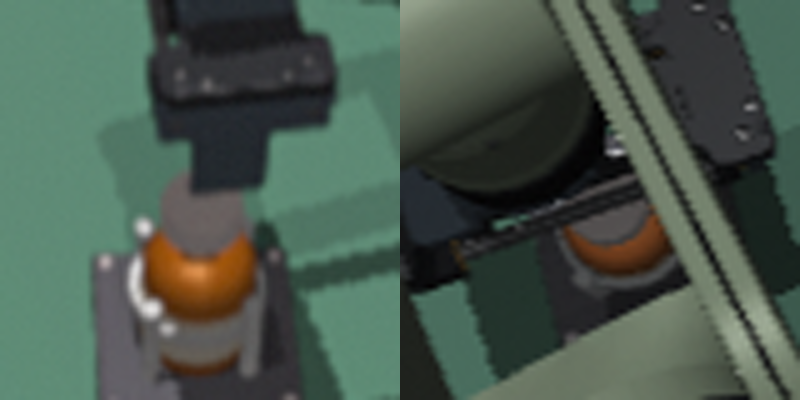

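The cap sits under the open jaws, spanning side columns about 160–247 in the crop (around image column 276.5), which matches x≈509. I'll descend and close softly.

```bash
python3 -m jog '0 0 0 0 0 -0.8 1; 0 0 0 0 0 -1.6 1; 0 0 0 0 0 -2.1 1; 0 0 0 0 0 -2.27 1; 0 0 0 0 0 -2.27 0.6' 5
python3 -m jog '0 0 0 0 0 0 0.5; 0 0 0 0 0 0 0.4;0 0 0 0 0 0 0.4;0 0 0 0 0 0 0.4;0 0 0 0 0 0 0.4'
python3 -c "
from h import *
s=env.state();print(s['torque'],s['force'])"
```

```text
time_s: 4.15
ee_pos: [509.3, 275.3, 113.4]
ee_rot: [-180.0, -0.0, 18.6]
force: [-0.2, 0.1, -0.0]
gripper_width: 84.2
time_s: 4.78
ee_pos: [509.0, 275.3, 113.0]
ee_rot: [180.0, 0.0, 18.6]
force: [-0.0, 0.2, 0.3]
gripper_width: 37.0
[-0.0439871  -0.02599232  0.06036531] [-0.0290446   0.20728416  0.32927216]
```

The width of 37 is less than the 41 mm shell and no force shows, so I'll look.

```bash
python3 - <<'E'
from h import *
s=env.state(); print(s["gripper_width"])
out=[]
for n in("side","top"):
    f=grab_frame(n); c=proj(n,[508,275,130])[0]; x,y=(c-[40,40]).astype(int)
    out.append(cv2.resize(f[y:y+80,x:x+80,::-1],(400,400),interpolation=cv2.INTER_CUBIC))
    print(n,x,y,proj(n,s["ee_pos"]).round(1))
cv2.imwrite("pics/c2.png",np.hstack(out))
E
```

```text
36.956575577831494
side 236 192 [[275.7 236.2]]
top 152 177 [[193.4 218.2]]
```

View pics/c2.png

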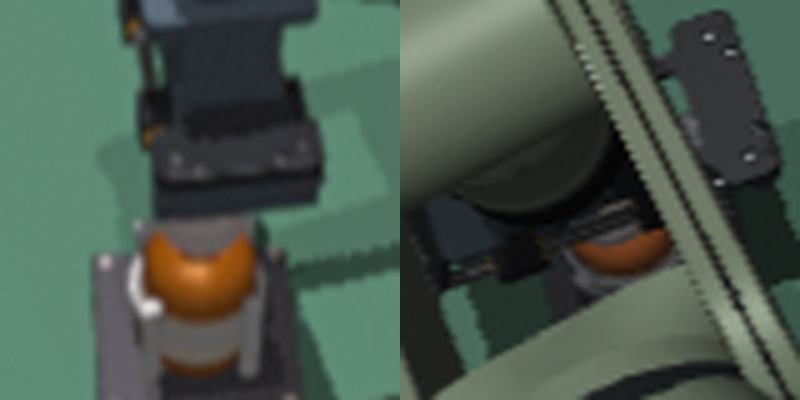

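```bash
python3 - <<'E'
from h import *
def show(T,half,lab):
    T=np.array(T)
    a=np.deg2rad(18.6-90); u=np.array([np.cos(a),np.sin(a),0]); v=np.array([-u[1],u[0],0])
    for s in(-1,1):
        for w in(u,v):
            P=T+s*w*half
            print(lab,"u" if w is u else "v",s,[((proj(n,P)[0]-o)*5).round().tolist() for n,o in(("side",(236,192)),("top",(152,177)))])
show([508,274,168.5],45.5+6,"c1 tip"); show([509,275.3,113],20.5+6,"c2 tip")
show([509,275.3,192],85,"c2 body")
print("cap top/rim",(proj("side",[[509,275.3,134],[509,275.3,113]])-[236,192])*5)
E
```

```text
c1 tip u -1 [[220.0, 237.0], [89.0, 230.0]]
c1 tip v -1 [[307.0, 143.0], [227.0, 295.0]]
c1 tip u 1 [[189.0, 73.0], [296.0, 155.0]]
c1 tip v 1 [[101.0, 163.0], [159.0, 92.0]]
c2 tip u -1 [[206.0, 263.0], [156.0, 224.0]]
c2 tip v -1 [[250.0, 216.0], [224.0, 256.0]]
c2 tip u 1 [[191.0, 180.0], [257.0, 188.0]]
c2 tip v 1 [[147.0, 226.0], [190.0, 156.0]]
c2 body u -1 [[231.0, 267.0], [7.0, 246.0]]
c2 body v -1 [[375.0, 108.0], [241.0, 357.0]]
c2 body u 1 [[179.0, -4.0], [356.0, 121.0]]
c2 body v 1 [[29.0, 141.0], [126.0, 15.0]]
cap top/rim [[199.78374424 196.40095574]
 [198.52697983 220.98393417]]
```

```bash
python3 -m jog '0 0 0 0 0 0 0.38; 0 0 0 0 0 0 0.36;0 0 0 0 0 0 0.36' 5
```

```text
time_s: 5.25
ee_pos: [509.0, 275.3, 113.0]
ee_rot: [180.0, 0.0, 18.6]
force: [0.4, -0.1, -0.1]
gripper_width: 32.6
```

```bash
python3 - <<'E'
from h import *
s=env.state(); print(s["ee_pos"].round(1),s["gripper_width"].round(1))
f=grab_frame("side")[130:280,190:350,::-1].copy(); f=cv2.resize(f,(640,600),interpolation=cv2.INTER_CUBIC)
g=np.clip(f.astype(float)*1.0,0,255)**.6*255**.4
f=g.astype(np.uint8)
T=np.array([509,275.3,0]); a=np.deg2rad(18.6-90); u=np.array([np.cos(a),np.sin(a),0])
for P,c in((T+[0,0,113],(0,0,255)),(T+[0,0,134],(255,0,0)),(T+[0,0,113]-u*16,(0,255,255)),(T+[0,0,192]-u*85,(255,0,255)),(T+[0,0,192],(255,255,0))):
    q=((proj("side",P)[0]-[190,130])*4).astype(int); cv2.circle(f,tuple(map(int,q)),4,c,1); print(q)
cv2.imwrite("pics/d.png",f)
E
```

```text
Traceback (most recent call last):
AttributeError: 'float' object has no attribute 'round'
```

```bash
python3 - <<'E'
from h import *
s=env.state(); print(s["ee_pos"].round(1),s["gripper_width"])
f=grab_frame("side")[130:280,190:350,::-1].copy(); f=cv2.resize(f,(640,600),interpolation=cv2.INTER_CUBIC)
f=(f.astype(float)**.6*255**.4).astype(np.uint8)
T=np.array([509,275.3,0]); a=np.deg2rad(18.6-90); u=np.array([np.cos(a),np.sin(a),0])
for P,c in((T+[0,0,113],(0,0,255)),(T+[0,0,134],(255,0,0)),(T+[0,0,113]-u*16,(0,255,255)),(T+[0,0,192]-u*85,(255,0,255)),(T+[0,0,192],(255,255,0))):
    q=((proj("side",P)[0]-[190,130])*4).astype(int); cv2.circle(f,tuple(map(int,q)),4,c,1); print(q)
cv2.imwrite("pics/d.png",f)
E
```

```text
[509.  275.3 113. ] 32.589543475214754
[342 424]
[343 405]
[346 444]
[368 461]
[346 347]
```

View pics/d.png

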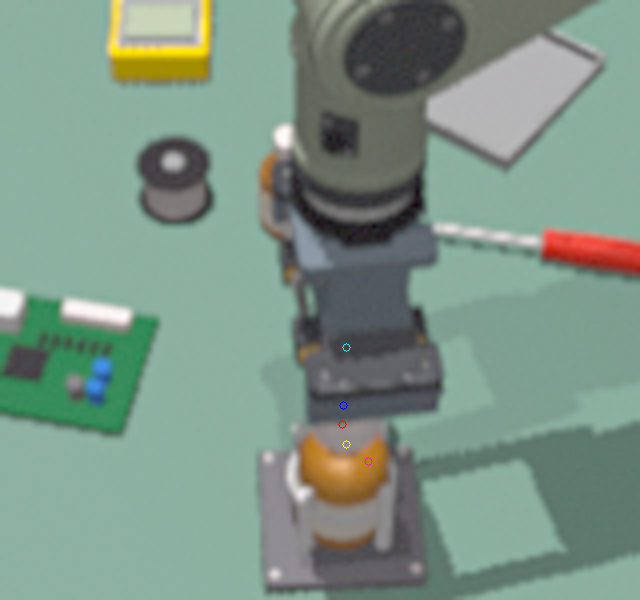

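The fingers shut to 33 mm without touching the cap. In the picture the body also sits about 40 mm higher than the reported pose implies (the bottom of the dark block is at row 415, and I expected about 460). So the tips appear to be above the cap. I'll feel for the cap top with gentle downward steps.

```bash
python3 -m jog '0 0 0 0 0 -0.06 0.36; 0 0 0 0 0 -0.12 0.36;0 0 0 0 0 -0.12 0.36'; python3 -c "
from h import *
s=env.state();print(s['force'])
for n in ('side',):
  grab_frame(n)
  for q in('cap','cap_top','bottle'):
    for r in spotter.look_for(q,n)[:1]: print(q,r)
print(s['qpos'])"
```

```text
time_s: 5.68
ee_pos: [508.9, 275.2, 109.8]
ee_rot: [180.0, 0.0, 18.6]
force: [-0.7, 0.3, 0.1]
gripper_width: 32.8
[-0.70045288  0.28746841  0.07913843]
cap {'box': [253.2, 162.6, 10.3, 27.1], 'conf': 0.36}
cap_top {'box': [269.1, 234.9, 15.1, 6.0], 'conf': 0.49}
bottle {'box': [255.5, 235.9, 40.0, 40.5], 'conf': 0.75}
[ 2.72709685e+01  2.14843953e+01  9.50466789e+01 -5.53016274e-03
  6.34965743e+01  9.86645202e+01]
```

```bash
python3 -m jog '0 0 0 0 0 -0.06 0.36; 0 0 0 0 0 -0.12 0.36;0 0 0 0 0 -0.12 0.36'|grep -E "pos|force"; python3 -m jog '0 0 0 0 0 -0.04 0.36; 0 0 0 0 0 -0.08 0.36'|grep -E "pos|force|wid"
```

```text
ee_pos: [508.9, 275.2, 106.8]
force: [-0.6, -0.6, 0.1]
ee_pos: [509.0, 275.3, 105.0]
force: [0.5, 0.5, 0.5]
gripper_width: 32.8
```

```bash
for i in 1; do python3 -m jog '0 0 0 0 0 -0.06 0.36; 0 0 0 0 0 -0.12 0.36;0 0 0 0 0 -0.12 0.36'|grep -E "pos|force"; done; python3 -m jog '0 0 0 0 0 -0.04 0.36; 0 0 0 0 0 -0.08 0.36'|grep -E "pos|force|wid"
```

```text
ee_pos: [508.9, 275.2, 101.8]
force: [-0.1, -0.1, -1.0]
ee_pos: [509.0, 275.3, 100.0]
force: [-0.4, 0.6, -0.3]
gripper_width: 32.7
```

```bash
python3 -m jog '0 0 0 0 0 -0.06 0.36; 0 0 0 0 0 -0.12 0.36;0 0 0 0 0 -0.12 0.36'|grep -E "pos|force|wid"; python3 - <<'E'
from h import *
s=env.state(); print(s["ee_pos"].round(1),s["force"].round(1))
ims=[]
for n in("side","top"):
    f=grab_frame(n);c=proj(n,[508,275,130])[0]; x,y=(c-[35,35]).astype(int); print(n,x,y)
    ims.append(cv2.resize(f[y:y+70,x:x+70,::-1],(400,400),interpolation=cv2.INTER_CUBIC))
f=np.hstack(ims);f=(f.astype(float)**.6*255**.4).astype(np.uint8)
cv2.imwrite("pics/e.png",f)
E
```

```text
ee_pos: [509.0, 275.3, 97.1]
force: [0.1, 0.1, 2.0]
gripper_width: 33.0
[509.  275.3  97.1] [0.1 0.1 2. ]
side 241 197
top 157 182
```

View pics/e.png

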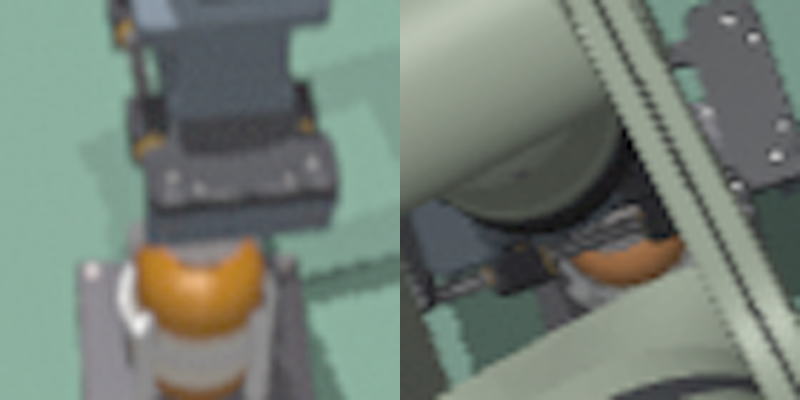

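The force reads 2 N at a reported z of 97.1, which may be the cap top. One more small step to confirm.

```bash
python3 -m jog '0 0 0 0 0 -0.04 0.36; 0 0 0 0 0 -0.04 0.36'; python3 -m jog '0 0 0 0 0 0 0.36'|grep -E "pos|force|wid"
```

```text
time_s: 7.85
ee_pos: [509.0, 275.3, 96.4]
ee_rot: [180.0, -0.0, 18.6]
force: [-0.5, 0.2, 4.0]
gripper_width: 32.7
ee_pos: [509.1, 275.3, 96.3]
force: [-1.8, -0.7, 3.8]
gripper_width: 32.8
```

Contact is confirmed (4 N at 96.3). The cap top therefore corresponds to a reported z of about 97.1, so the real tips are about 37 mm above the reported TCP. I'll rise, open, go down around the shell to about z 77, and close softly while watching the force.

```bash
python3 -m jog '0 0 0 0 0 0.4 0.36; 0 0 0 0 0 0.4 0.7;0 0 0 0 0 0.4 0.75;0 0 0 0 0 0.4 0.75' 5|grep -E "pos|force|wid"; python3 -m jog '0 0 0 0 0 -0.3 0.75;0 0 0 0 0 -0.7 0.75; 0 0 0 0 0 -1 0.75; 0 0 0 0 0 -1.16 0.75; 0 0 0 0 0 -1.16 0.75'|grep -E "pos|force|wid"; python3 -m jog '0 0 0 0 0 0 0.55;0 0 0 0 0 0 0.5; 0 0 0 0 0 0 0.46; 0 0 0 0 0 0 0.42; 0 0 0 0 0 0 0.42' 4 |grep -E "time|pos|force|wid"
python3 -c "
from h import *
s=env.state();print(s['force'],s['torque'])"
```

```text
ee_pos: [508.8, 275.2, 105.7]
force: [-0.3, -0.4, 0.8]
gripper_width: 59.8
ee_pos: [508.8, 275.2, 76.6]
force: [-0.2, -0.1, -0.3]
gripper_width: 68.4
time_s: 9.72
ee_pos: [509.1, 275.4, 77.2]
force: [1.0, 0.5, 0.3]
gripper_width: 42.5
[1.00674899 0.47095804 0.28765482] [ 0.04183072 -0.04484798 -0.0163857 ]
```

```bash
python3 -m jog '0 0 0 0 0 0 0.3;0 0 0 0 0 0 0.3; 0 0 0 0 0 0 0.3; 0 0 0 0 0 0 0.3' 4 |grep -E "time|pos|force|wid"
python3 -c "
from h import *
s=env.state();print(s['force'],s['torque'])"
```

```text
time_s: 10.22
ee_pos: [509.1, 275.4, 77.1]
force: [-0.3, 0.3, -0.0]
gripper_width: 42.6
[-0.26195792  0.26420694 -0.0089554 ] [ 0.06984023 -0.0403728   0.01112182]
```

```bash
python3 -m jog '0 0 0 0 0 0 0.3;0 0 0 0 0 0 0.3; 0 0 0 0 0 0 0.3' 20 |grep -E "pos|force|wid"; python3 -m jog '0 0 0 0 0 0 0.3;0 0 0 0 0 0 0.3' 50 |grep -E "pos|force|wid"
python3 -c "
from h import *
s=env.state();print(s['force'],s['torque'])"
```

```text
ee_pos: [509.1, 275.4, 77.1]
force: [-0.2, 1.3, 0.4]
gripper_width: 42.0
ee_pos: [509.1, 275.4, 77.1]
force: [0.8, 1.1, 1.0]
gripper_width: 41.6
[0.82373165 1.10073299 0.97982169] [ 0.14996137 -0.11109594  0.01488328]
```

```bash
python3 -m jog '0 0 0 0 0 -0.04 0.3;0 0 0 0 0 -0.08 0.3;0 0 0 0 0 -0.12 0.3;0 0 0 0 0 -0.12 0.3' |grep -E "pos|force|wid"; python3 -m jog '0 0 0 0 0 -0.04 0.3;0 0 0 0 0 -0.04 0.3;0 0 0 0 0 -0.04 0.3' |grep -E "time|pos|force|wid"
```

```text
ee_pos: [509.2, 275.4, 74.9]
force: [-1.8, -0.5, 7.4]
gripper_width: 40.9
time_s: 11.72
ee_pos: [509.2, 275.4, 74.4]
force: [-2.4, 0.6, 9.1]
gripper_width: 41.2
```

```bash
python3 -m jog '0 0 0 0 0 -0.04 0.3;0 0 0 0 0 -0.08 0.3;0 0 0 0 0 -0.08 0.3' |grep -E "pos|force|wid"; python3 -m jog '0 0 0 0 0 -0.04 0.3;0 0 0 0 0 -0.06 0.3;0 0 0 0 0 -0.06 0.3' |grep -E "time|pos|force|wid"
```

```text
ee_pos: [509.3, 275.4, 73.1]
force: [-3.1, -1.1, 13.4]
gripper_width: 41.0
time_s: 12.48
ee_pos: [509.3, 275.4, 72.4]
force: [-4.0, -1.2, 18.0]
gripper_width: 41.5
```

```bash
python3 -m jog '0 0 1 0 0 0 0.3;0 0 2 0 0 0 0.3' |grep -E "pos|rot|force|wid"; python3 -m jog '0 0 1 0 0 0 0.3;0 0 2 0 0 0 0.3' |grep -E "time|pos|rot|force|wid"; python3 -c "
from h import *
s=env.state();print(s['force'],s['torque'])"
```

```text
ee_pos: [509.4, 275.4, 72.4]
ee_rot: [180.0, -0.1, 28.8]
force: [-3.5, -1.0, 16.8]
gripper_width: 41.2
time_s: 12.98
ee_pos: [510.0, 275.7, 72.3]
ee_rot: [179.9, -0.2, 38.8]
force: [-2.9, 0.3, 13.0]
gripper_width: 41.2
[-2.87250584  0.34390311 12.95964718] [-0.11348993  0.36123656 -0.10203407]
```

```bash
python3 -m jog '0 0 0 0 0 -0.06 0.3;0 0 0 0 0 -0.06 0.3' |grep -E "pos|rot|force|wid"; python3 -m jog '0 0 1 0 0 0 0.3;0 0 1 0 0 0 0.3' |grep -E "time|pos|rot|force|wid"; python3 -c "
from h import *
s=env.state();print(s['force'],s['torque'])"
```

```text
ee_pos: [510.1, 275.8, 71.9]
ee_rot: [179.9, -0.2, 38.6]
force: [-3.9, -1.6, 20.7]
gripper_width: 41.1
time_s: 13.48
ee_pos: [510.3, 275.9, 71.9]
ee_rot: [179.9, -0.3, 43.6]
force: [-3.4, -1.1, 20.5]
gripper_width: 40.9
[-3.42491067 -1.07607032 20.4522547 ] [-0.24277147  0.56725036 -0.0937215 ]
```

```bash
python3 -m jog '0 0 0 0 0 0.02 0.3;0 0 1 0 0 0.02 0.3' |grep -E "pos|rot|force|wid"; python3 -m jog '0 0 1 0 0 0 0.3;0 0 1 0 0 0 0.3' |grep -E "time|pos|rot|force|wid"; python3 -c "
from h import *
s=env.state();print(s['force'],s['torque'])"
```

```text
ee_pos: [510.4, 276.0, 72.0]
ee_rot: [179.9, -0.3, 48.7]
force: [-2.3, -0.7, 17.4]
gripper_width: 41.2
time_s: 13.98
ee_pos: [510.4, 276.1, 71.9]
ee_rot: [179.9, -0.3, 53.6]
force: [-2.9, -1.1, 18.0]
gripper_width: 41.2
[-2.89602861 -1.07090108 17.97332024] [-0.12542284  0.43400616 -0.071077  ]
```

```bash
python3 -m jog '0 0 1 0 0 0 0.3;0 0 2 0 0 0 0.3' |grep -E "pos|rot|force|wid"; python3 -c "
from h import *
s=env.state();print(s['torque'])"; python3 -m jog '0 0 1 0 0 0 0.3;0 0 1 0 0 0 0.3' |grep -E "time|pos|rot|force|wid"; python3 -c "
from h import *
s=env.state();print(s['force'],s['torque'])"
```

```text
ee_pos: [510.3, 276.2, 72.0]
ee_rot: [179.9, -0.2, 63.7]
force: [-3.4, -0.1, 18.4]
gripper_width: 41.4
[-0.05481418  0.46239973 -0.05935419]
time_s: 14.48
ee_pos: [510.3, 276.2, 72.0]
ee_rot: [179.8, -0.2, 68.6]
force: [-3.0, -0.5, 18.5]
gripper_width: 41.2
[-2.95173516 -0.53438409 18.48276866] [-0.07155811  0.43916919 -0.04769302]
```

```bash
python3 -m jog '0 0 1 0 0 0 0.3;0 0 2 0 0 0 0.3' |grep -E "pos|rot|force|wid"; python3 -m jog '0 0 1 0 0 0 0.3;0 0 2 0 0 0 0.3' |grep -E "time|pos|rot|force|wid"; python3 -c "
from h import *
s=env.state();print(s['torque'])"
```

```text
ee_pos: [510.5, 276.3, 72.2]
ee_rot: [179.8, -0.2, 78.8]
force: [-2.3, -0.9, 19.5]
gripper_width: 41.0
time_s: 14.98
ee_pos: [510.4, 276.4, 72.2]
ee_rot: [179.7, -0.2, 88.8]
force: [-3.3, -0.2, 19.9]
gripper_width: 41.2
[-0.02778769  0.48359769 -0.07477317]
```

```bash
python3 -m jog '0 0 1 0 0 0 0.3;0 0 2 0 0 0 0.3' |grep -E "pos|rot|force|wid"; python3 -c "
from h import *
s=env.state();print(s['torque'])"; python3 -m jog '0 0 1 0 0 0 0.3' |grep -E "time|pos|rot|force|wid"; python3 -c "
from h import *
s=env.state();print(s['torque'])"
```

```text
ee_pos: [510.4, 276.4, 72.2]
ee_rot: [179.7, -0.1, 98.8]
force: [-3.2, 1.1, 19.0]
gripper_width: 41.4
[-0.01346315  0.44941449 -0.03450091]
time_s: 15.35
ee_pos: [510.4, 276.4, 72.2]
ee_rot: [179.7, -0.1, 103.7]
force: [-2.3, 0.3, 19.2]
gripper_width: 41.2
[-0.08241104  0.46360881 -0.1205825 ]
```

```bash
python3 -m jog '0 0 1 0 0 0 0.3;0 0 2 0 0 0 0.3' |grep -E "pos|rot|force|wid"; python3 -c "
from h import *
s=env.state();print(s['torque'])"; python3 -m jog '0 0 1 0 0 0 0.3; 0 0 2 0 0 0 0.3;0 0 2 0 0 0 0.3' |grep -E "time|pos|rot|force|wid"; python3 -c "
from h import *
s=env.state();print(s['torque'])"
```

```text
ee_pos: [510.5, 276.5, 72.2]
ee_rot: [179.7, -0.1, 113.8]
force: [-2.2, 0.3, 18.3]
gripper_width: 41.8
[ 0.03660577  0.44177082 -0.0872338 ]
time_s: 15.98
ee_pos: [510.5, 276.5, 72.1]
ee_rot: [179.7, -0.0, 123.6]
force: [-2.7, 0.8, 19.2]
gripper_width: 41.6
[ 0.11611483  0.4639422  -0.07227721]
```

```bash
python3 -m jog '0 0 0 0 0 0.12 0.3;0 0 0 0 0 0.24 0.3; 0 0 0 0 0 0.3 0.3;0 0 0 0 0 0.3 0.3' |grep -E "pos|rot|force|wid"; python3 -m jog '0 0 0 0 0 0.04 0.3; 0 0 0 0 0 0.08 0.3;0 0 0 0 0 0.08 0.3' |grep -E "time|pos|rot|force|wid"
```

```text
ee_pos: [509.6, 275.5, 76.2]
ee_rot: [179.9, 0.0, 123.6]
force: [1.5, 1.6, 3.4]
gripper_width: 41.4
time_s: 16.85
ee_pos: [508.5, 274.8, 77.4]
ee_rot: [-179.9, 0.0, 123.6]
force: [1.4, -0.6, -1.0]
gripper_width: 41.2
```

```bash
python3 -m jog '0 0 0 0 0 0.04 0.3; 0 0 0 0 0 0.08 0.3;0 0 0 0 0 0.08 0.3' |grep -E "pos|rot|force|wid"; python3 -m jog '0 0 0 0 0 0.04 0.3; 0 0 0 0 0 0.08 0.3;0 0 0 0 0 0.08 0.3' |grep -E "time|pos|rot|force|wid"
```

```text
ee_pos: [508.5, 275.0, 79.8]
ee_rot: [-179.9, -0.0, 123.6]
force: [0.3, -0.2, -1.5]
gripper_width: 41.0
time_s: 17.6
ee_pos: [508.8, 275.3, 82.1]
ee_rot: [-180.0, -0.0, 123.6]
force: [0.1, -0.3, -1.1]
gripper_width: 41.3
```

The force reads -1.3 N, which is the cap's weight, and it has risen 5 mm, so it is free. I'll lift clear and check.

```bash
python3 -m jog '0 0 0 0 0 0.2 0.3; 0 0 0 0 0 0.5 0.3;0 0 0 0 0 0.9 0.3;0 0 0 0 0 1.4 0.3;0 0 0 0 0 2 0.3' |grep -E "pos|rot|force|wid"; python3 -m jog '0 0 0 0 0 0.3 0.3;0 0 0 0 0 0.3 0.3' |grep -E "time|pos|rot|force|wid"
python3 - <<'E'
from h import *
ims=[]
for n in("side","top"):
    f=grab_frame(n);c=proj(n,[508,275,150])[0]; x,y=(c-[35,40]).astype(int); print(n,x,y)
    ims.append(cv2.resize(f[y:y+70,x:x+70,::-1],(400,400),interpolation=cv2.INTER_CUBIC))
f=np.hstack(ims);f=(f.astype(float)**.6*255**.4).astype(np.uint8)
cv2.imwrite("pics/f.png",f)
E
```

```text
ee_pos: [509.0, 275.3, 133.1]
ee_rot: [180.0, 0.0, 123.6]
force: [0.1, 0.1, -1.0]
gripper_width: 41.5
time_s: 18.48
ee_pos: [509.4, 275.5, 140.4]
ee_rot: [179.9, 0.0, 123.6]
force: [0.8, 0.5, -0.9]
gripper_width: 41.5
side 241 187
top 156 176
```

View pics/f.png

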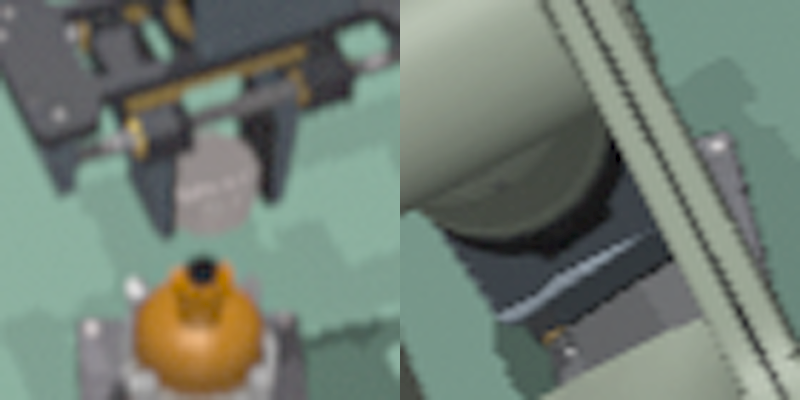

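The picture shows the cap held upright between the fingers (crop about (215,185)) and the open neck below at (205,270). I'll carry it to the tray.

```bash
python3 -m jog '0 0 0 -0.15 -1.2 0.2 0.3; 0 0 0 -0.36 -3.2 0.2 0.3;0 0 0 -0.6 -5.4 0.2 0.3;0 0 0 -0.8 -7.6 0.2 0.3;0 0 0 -1 -9.8 0.2 0.3' |grep -E "pos|force|wid"; python3 -m jog '0 0 0 -0.24 -2.2 0 0.3; 0 0 0 -0.48 -4.4 0 0.3;0 0 0 -0.72 -6.3 0 0.3;0 0 0 -0.9 -7.8 0 0.3;0 0 0 -0.96 -8.48 0 0.3' |grep -E "time|pos|rot|force|wid"
python3 -m jog '0 0 0 0 0 -0.5 0.3; 0 0 0 0 0 -1 0.3;0 0 0 0 0 -2 0.3;0 0 0 0 0 -3 0.3;0 0 0 0 0 -3 0.3' |grep -E "time|pos|rot|force|wid"
python3 - <<'E'
from h import *
ims=[]
for n in("side","top"):
    f=grab_frame(n);c=proj(n,[460,-182,60])[0]; x,y=(c-[50,50]).astype(int); print(n,x,y)
    ims.append(cv2.resize(f[y:y+100,x:x+100,::-1],(400,400),interpolation=cv2.INTER_CUBIC))
f=np.hstack(ims);f=(f.astype(float)**.6*255**.4).astype(np.uint8)
cv2.imwrite("pics/g.png",f)
E
```

```text
ee_pos: [483.3, 28.7, 144.0]
force: [1.5, 0.5, -1.1]
gripper_width: 41.4
time_s: 19.82
ee_pos: [459.3, -183.2, 144.0]
ee_rot: [-180.0, -0.1, 123.5]
force: [-0.6, 0.4, -1.6]
gripper_width: 41.2
time_s: 20.45
ee_pos: [458.1, -179.6, 67.2]
ee_rot: [-179.8, -0.3, 123.7]
force: [-0.2, -0.7, -2.3]
gripper_width: 41.5
side 263 88
top 322 185
```

View pics/g.png

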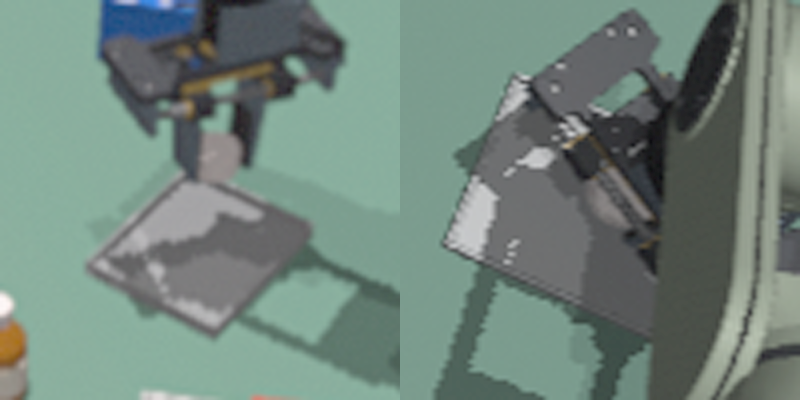

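The cap hangs upright over the middle of the tray. Lowering it.

```bash
python3 -m jog '0 0 0 0 0 -0.8 0.3; 0 0 0 0 0 -1.6 0.3;0 0 0 0 0 -2.2 0.3;0 0 0 0 0 -2.6 0.3;0 0 0 0 0 -2.7 0.3' |grep -E "time|pos|rot|force|wid"; python3 -m jog '0 0 0 0 0 -0.2 0.3; 0 0 0 0 0 -0.4 0.3; 0 0 0 0 0 -0.4 0.3;0 0 0 0 0 -0.4 0.3' |grep -E "time|pos|rot|force|wid"
```

```text
time_s: 21.18
ee_pos: [460.1, -181.7, 1.8]
ee_rot: [-180.0, -0.0, 123.6]
force: [-0.8, 0.6, -1.2]
gripper_width: 41.1
time_s: 21.68
ee_pos: [460.1, -181.8, -7.8]
ee_rot: [180.0, 0.0, 123.6]
force: [-0.9, -0.1, -1.4]
gripper_width: 41.1
```

```bash
python3 -m jog '0 0 0 0 0 -0.2 0.3; 0 0 0 0 0 -0.4 0.3; 0 0 0 0 0 -0.56 0.3;0 0 0 0 0 -0.56 0.3' |grep -E "time|pos|force"; python3 -m jog '0 0 0 0 0 -0.06 0.3; 0 0 0 0 0 -0.12 0.3;0 0 0 0 0 -0.12 0.3' |grep -E "time|pos|force"
```

```text
time_s: 22.18
ee_pos: [459.7, -181.6, -22.4]
force: [-0.8, 0.5, -1.6]
time_s: 22.55
ee_pos: [460.0, -181.7, -25.0]
force: [-0.3, -0.8, -0.7]
```

```bash
python3 -m jog '0 0 0 0 0 -0.04 0.3; 0 0 0 0 0 -0.08 0.3;0 0 0 0 0 -0.08 0.3' |grep -E "time|pos|force"
```

```text
time_s: 22.92
ee_pos: [459.9, -181.7, -27.1]
force: [-0.0, -0.9, -1.0]
```

```bash
python3 -m jog '0 0 0 0 0 -0.06 0.3;0 0 0 0 0 -0.06 0.3' |grep -E "time|pos|force"
```

```text
time_s: 23.18
ee_pos: [460.1, -181.7, -28.5]
force: [-0.9, -0.1, -0.8]
```

```bash
python3 -m jog '0 0 0 0 0 -0.04 0.3;0 0 0 0 0 -0.04 0.3' |grep -E "time|pos|force"
```

```text
time_s: 23.42
ee_pos: [460.1, -181.7, -29.2]
force: [-1.6, 0.3, 2.9]
```

Contact is at -29, exactly where the measured offset predicts the tray floor. I'll ease off slightly, open, and rise.

```bash
python3 -m jog '0 0 0 0 0 0.02 0.3;0 0 0 0 0 0.02 0.3' 10|grep -E "time|pos|force|wid";python3 -m jog '0 0 0 0 0 0 0.48;0 0 0 0 0 0 0.55;0 0 0 0 0 0 0.66;0 0 0 0 0 0 0.66' |grep -E "time|pos|force|wid"; python3 -m jog '0 0 0 0 0 0.1 0.66;0 0 0 0 0 0.4 0.66;0 0 0 0 0 1 0.66;0 0 0 0 0 1.8 0.66;0 0 0 0 0 2.8 0.66' |grep -E "time|pos|force|wid"; python3 -m jog '0 0 0 0 0 1 0.66;0 0 0 0 0 3 0.66;0 0 0 0 3 4 0.66;0 0 0 0 5 4 0.66;0 0 0 0 7 4 0.66' |grep -E "time|pos|force|wid"
python3 - <<'E'
from h import *
ims=[]
for n in("side","top"):
    f=grab_frame(n);c=proj(n,[460,-182,10])[0]; x,y=(c-[50,50]).astype(int); print(n,x,y)
    ims.append(cv2.resize(f[y:y+100,x:x+100,::-1],(400,400),interpolation=cv2.INTER_CUBIC))
    for q in("cap_top","cap","tray"):
        for r in spotter.trace(q,n)[:2]:
            ys,xs=np.nonzero(r["region"]);uv=(xs.mean(),ys.mean()); print(n,q,round(r["conf"],2),np.round(r["box"]),onz(n,uv,10 if q=="tray" else 18).round(1))
f=np.hstack(ims);f=(f.astype(float)**.7*255**.3).astype(np.uint8)
cv2.imwrite("pics/i.png",f)
E
```

```text
time_s: 23.68
ee_pos: [460.1, -181.8, -29.0]
force: [-0.7, -0.5, -0.2]
gripper_width: 41.5
time_s: 24.18
ee_pos: [460.0, -181.7, -29.0]
force: [-0.0, 0.5, 0.1]
gripper_width: 60.1
time_s: 24.8
ee_pos: [459.9, -181.7, 42.5]
force: [0.0, 0.1, 0.6]
gripper_width: 60.4
time_s: 25.42
ee_pos: [460.3, -4.9, 143.0]
force: [1.5, -0.3, -0.0]
gripper_width: 60.6
side 262 99
side cap_top 0.68 [307. 144.  12.   8.] [ 459.  -179.7   18. ]
side cap_top 0.46 [234. 314.  36.  32.] [533.5 498.2  18. ]
side tray 0.6 [286. 132.  54.  37.] [ 455.9 -162.1   10. ]
side tray 0.38 [222. 164.  22.  23.] [696.  -10.2  10. ]
top 317 186
```

View pics/i.png

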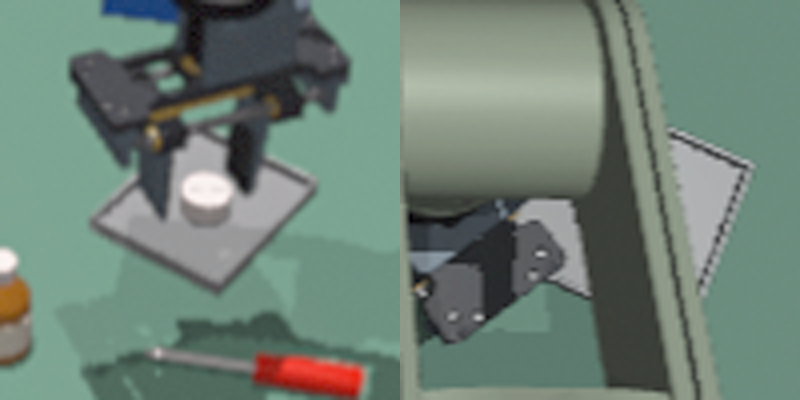

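The cap stands upright in the middle of the tray (crop about (205,197)) with the arm clear of it. I'll let the arm settle, check the other things against their first boxes, and hand in.

```bash
python3 -m jog '0 0 0 0 0 0.8 0.66;0 0 0 0 0 0.8 0.66;0 0 0 0 0 0.8 0.66' |grep -E "time|pos|force"; python3 - <<'E'
from h import *
grab_frame("side")
for q in("plain_bottle","solder_spool","dish","multimeter","circuit_board","screwdriver","cap_top"):
    r=spotter.look_for(q,"side")[:1]
    if r: print(q,np.round(r[0]["box"]),round(r[0]["conf"],2))
print(env.job_done())
E
```

```text
time_s: 26.2
ee_pos: [459.7, -7.3, 160.5]
force: [0.1, 0.7, -0.6]
plain_bottle [251. 158.  21.  32.] 0.85
solder_spool [222. 164.  21.  26.] 0.64
dish [324. 186.  27.  15.] 0.66
multimeter [220. 116.  22.  34.] 0.79
circuit_board [171. 201.  56.  36.] 0.82
screwdriver [298. 188.  52.  10.] 0.66
cap_top [310. 144.   9.  11.] 0.52
the job is handed in; nothing more can be done
None
```

The cap is off and standing right way up near the middle of the tray; I handed the job in at about 26 s of the 67 s allowed. I pressed the cap to about 18 N and turned it about 105° anticlockwise. I kept re-pressing as I turned; the readings ran 17–20.7 N, apart from a dip to 13 N when the teeth seemed to drop in. It then lifted free at its own weight (about 1.3 N), and I set it down with about 4 N of contact.

**What agreed:** The last picture shows the cap upright in the tray. I measured it at (459, -180), against a tray centre of about (460, -181). The gripper was clear with near-zero force. The plain bottle, spool, multimeter and circuit board were still in their first image boxes, within a few pixels. The picture also shows the screwdriver where it should be.

**What disagreed or failed:**
- **Finger height:** the fingertips turned out to be about 37 mm above the reported TCP. My first grasp closed over the top of the cap without touching it. I found the true height by touching the cap top with up to 4 N, and the tray floor then came where that predicted.
- **Dish:** in the final check the network's best "dish" box fell on the screwdriver, so I did not confirm the dish's position there. A lower-confidence box just before showed it in its first place.
- **Tray in the final view:** the arm partly hid the tray, so the last side-camera reading of its centre was about 15 mm or more off. I relied on the earlier measurement instead.

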